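# Pack a sample into the desiccator

### The arm

A 6-joint arm with a two-finger parallel gripper is mounted at the origin on the work surface. World frame = base frame: x ahead of the robot, y to its left, z up, the work surface at z = 0. Lengths are in mm, angles in rad, forces in N, time in s.
With the tool pointing down it reaches from about 350 to 775 mm from the base axis. Payload 7.3 kg.
Tool frame: the origin (TCP) lies at the very end of the fingers, on their centre line; the grasp point (between the pads) lies 19 mm behind it; z points along the fingers, y is the line along which they close (so a half turn about z gives the same grasp; the last joint's range is limited). The gripper opens to 92 mm and grips with 3 to 60 N. Pads are 19 mm wide; open, the fingers measure 130 mm over their backs; the gripper's body (75 mm by 190 mm) begins 47 mm behind the grasp point.
Start: joints at [-1.487, 0.342, 1.524, -0, 1.275, -0.146], TCP at [119.607, -511.213, 226.741] pointing down, gripper open.
Joint ranges: [-2.53, 2.53], [-0.77, 2.02], [0.04, 2.7], [-1, 4.14], [0.28, 2.66], [-3.11, 3.11]. Speed limits (rad/s): [2.57, 2.57, 3.14, 3.14, 3.14, 3.14].

### API

Orientations are given as [roll, pitch, yaw] about the fixed x, y, z axes, in that order (R = Rz(yaw) Ry(pitch) Rx(roll)).
In Python, from plant import get_obs, vision, workorder gives the robot as it stands.
- The arm moves only by the shell command python3 -m pendant 'ROWS' [OPENING]. ROWS is a JSON object of lists of equal length, an entry for each row: "dp": the shift along the tool's x, y, z in m, a list of three; "rotation": the turn, a rotation vector about the tool's x, y, z in rad, a list of three. A call has 1 to 8 rows; each row is the pose to reach, as a shift and turn from the pose commanded when the call began, along the tool's axes at that moment; what a row does not reach only later rows make up. A row lasts 1/8 s, in which the tool goes at most 62.5 mm and 10.7 degrees, less where a joint would pass 70% of its speed; a pose out of reach is approached as far as the arm can. A call with a gripper value outside its range is refused whole. OPENING is the finger opening in m, from 0 to 0.0918, set as the call begins (- or left out, the last holds). The fingers move at their own pace and stop on an object; the grip force is fixed at half the most. Time passes only in rows, so rows that repeat a pose let the fingers close. It gives the time, the measured TCP pose, the force, the opening and the grip force at its end, in the units of the state.
- get_obs(): the state, without advancing time (a new reading comes with each control period).
- vision.capture(name): name is "scene" or "top"; returns a dict with "pixels" (420x560x3 uint8, red, green, blue), "vfov" (degrees; the focal length in pixels is half the picture's height over the tangent of half this angle, whatever the lens; pixels are square), "cx", "cy" (the principal point, pixels), "pose" (4x4, takes a point from camera to world coordinates). Camera axes: x right, y up, looking along -z (the intrinsics and any distortion apply to the point x, -y, -z); pixel columns grow to the right and rows downward; lengths in mm; the calibration is good to about 2 mm. A picture is of the moment at which its call begins. There is no depth.
- workorder.close_job(): hands the job in; it is judged then, once.
The state is a dict: "time": time; "joint_positions": joint angles; "dq": joint speeds; "tau": joint torques, N m; "tool_pos": TCP position; "tcp_rot": TCP orientation; "contact_force": force on the tool from outside, world axes, zero at the start; "moment": the same for the moment, N m; "grip_width": finger opening in mm; "finger_force": force on a finger pad.
Only numpy, scipy, OpenCV 4.12 (cv2) and the standard library are available. Lean on these libraries where they do the work, as an engineer would, in place of code of your own. Each camera call takes 0.05 s, during which the arm holds its last target. There are 200 camera calls.

### The job

Put the sample away to dry, building up the white desiccator from the bottom: first lower the metal desiccant canister through the neck to stand on the floor of the lower chamber, then lay the porcelain plate flat on the ledge with its cup upwards, then stand the stoppered weighing bottle in the plate's cup, and last put the domed lid on so that its flange lies flat and centred on the desiccator's flange. Do them one at a time in that order, let go of each, keep the weighing bottle upright throughout, and leave the crucible, the amber reagent bottle and the tin where they are.

Things in the scene. Friction and masses are not known exactly. Their poses are not given: they have to be found in the camera images.
- desiccator: Open round white desiccator base, fixed. Origin: centre of underside, z up. Lower chamber: inner dia. 88 mm, floor at height 6 mm. Neck: inner dia. 84 mm, height 54 to 60 mm. Flat ledge at height 60 mm, from the neck out to dia. 124 mm. Upper wall: inner dia. 124 mm, up to the rim at 90 mm. Rim: plain flat flange 150 mm across, top at 90 mm. All concentric about z.
- lid: Domed lid standing on its flange: white flange ring 150 mm across (inner dia. 120 mm, 8 mm thick), clear hollow dome 128 mm across (inner dia. 120 mm), dome top 61 mm high (56 mm inside), and on top, on the axis, a round white knob 30 mm in dia. from height 61 to 91 mm. Loose, about 0.3 kg. Origin: centre of underside, z up.
- plate: Round white porcelain plate, 112 mm across, 5 mm thick, with 12 small dark drain holes and a round cup in the middle: outer dia. 50 mm, inner dia. 42 mm, from height 5 to 27 mm, its floor at 5 mm. Grip it by the outside of the cup. Loose, about 0.15 kg. Origin: centre of underside, z up.
- canister: Metal (aluminium) desiccant canister: slotted drum 64 mm across and 24 mm high with a grip stem 18 mm in diameter on its axis from height 24 to 48 mm. About 0.12 kg. When it stands in the lower chamber its top is 6 mm below the ledge. Origin: centre of underside, z up.
- bottle: Glass weighing bottle with its stopper fixed in: body 32 mm in diameter and 50 mm high, a pale sample showing in the bottom, stopper knob 12 mm in diameter on top up to 64 mm. About 60 g. Origin: centre of underside, z up.
- crucible: Bystander, leave alone: open white crucible, 42 mm across at the rim, 24 mm at the foot, 34 mm high. Loose. Origin: centre of underside, z up.
- reagent: Bystander, leave alone: amber glass reagent bottle with black cap and paper label, 56 mm across, 110 mm high. Loose. Origin: centre of underside, z up.
- tin: Bystander, leave alone: flat round aluminium tin, 78 mm across, 16 mm high. Loose. Origin: centre of underside, z up.
Not all that is in view belongs to the job. Leave any brown or yellow look-alike of the canister alone. What is shaped like the lid but blue or green is not meant.

How it is judged:
By the outcome, as a careful person would: the job done as asked, in the order asked, and still so for the second after the job is handed in, with the robot touching nothing.
It also fails if it takes over 112 s, if anything falls off the work surface, if the arm or the gripper's body presses on something with over 40 N, if the wrist force passes 120 N, or if a joint passes its speed limit or range.

## Working session

There is one attempt and no reset: what is moved stays moved. The work goes in short steps, Python scripts to look and compute and a shell command to move; the robot and the scene stay as the last step left them, time stands still between calls to the robot, and variables do not carry over. Pictures are saved under pics/ and viewed, at most 14 in all, crops included, and the job is handed in when it is done.

```bash
ls; mkdir -p pics; python3 - <<'E'
from plant import get_obs, vision
import cv2,pickle
o=get_obs();print(o)
for n in("scene","top"):
    c=vision.capture(n);print({k:v for k,v in c.items() if k!="pixels"})
    cv2.imwrite(f"pics/{n}0.png",c["pixels"][:,:,::-1]);pickle.dump(c,open(f"{n}0.pkl","wb"))
E
```

```text
pics
{'time': 0.0, 'joint_positions': array([-1.48700627e+00,  3.42703933e-01,  1.52501705e+00,  2.10507858e-05,
        1.27539197e+00, -1.46028004e-01]), 'dq': array([ 0.00232741, -0.00213613, -0.00198888, -0.00111039,  0.00207969,
        0.00100949]), 'tau': array([ 6.48721107e-04, -4.31244063e+01, -2.44215757e+01,  7.18913111e-02,
        5.58936386e-02, -1.33045824e-04]), 'tool_pos': array([ 119.5746299 , -510.78590758,  226.05470287]), 'tcp_rot': array([-3.14009147e+00, -2.41133019e-04,  2.29811733e-01]), 'contact_force': array([ 0.20374   ,  0.28144725, -0.57532643]), 'moment': array([ 0.01154756, -0.00311853, -0.00937302]), 'finger_force': 0.0, 'grip_width': 91.58015644782861}
{'vfov': 53.139430861957294, 'cx': 284.7576889321002, 'cy': 209.3397747708875, 'pose': array([[ 5.98815629e-01, -6.34808664e-01,  4.88300935e-01,
         9.74278039e+02],
       [ 8.00685247e-01,  4.60839523e-01, -3.82792463e-01,
        -4.03208886e+02],
       [ 1.79716022e-02,  6.20197463e-01,  7.84239841e-01,
         8.03281805e+02],
       [ 0.00000000e+00,  0.00000000e+00,  0.00000000e+00,
         1.00000000e+00]])}
{'vfov': 49.54825794627072, 'cx': 287.2240737026348, 'cy': 207.95946563920728, 'pose': array([[-2.35476212e-02,  9.92936354e-01, -1.16288028e-01,
         3.54839302e+02],
       [-9.99346440e-01, -2.01878522e-02,  2.99857097e-02,
        -2.11061759e+00],
       [ 2.74262958e-02,  1.16918119e-01,  9.92762787e-01,
         1.25709573e+03],
       [ 0.00000000e+00,  0.00000000e+00,  0.00000000e+00,
         1.00000000e+00]])}
```

View pics/scene0.png

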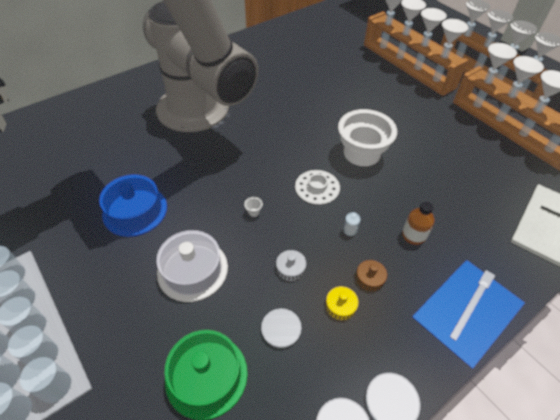

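View pics/top0.png

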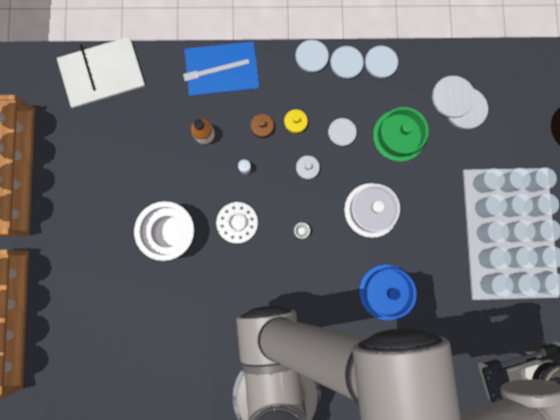

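Candidates, as top-view pixels:
- **Canister:** grey (307,167), against look-alikes yellow (296,121) and brown (262,125). I choose grey.
- **Lid:** white/clear (372,210), against blue (388,292) and green (400,134). I choose white.
- **Others:** plate (237,222), bottle (245,167), desiccator (164,231), crucible (302,231), tin (342,132).

Next I measure these and check the choice in one crop.

```bash
cat > h.py <<'E'
import numpy as np,cv2,pickle
from scipy.optimize import least_squares
from plant import get_obs, vision
def ray(c,uv):
    f=210/np.tan(np.radians(c["vfov"]/2)); uv=np.atleast_2d(uv).astype(float)
    d=np.c_[(uv[:,0]-c["cx"])/f,-(uv[:,1]-c["cy"])/f,-np.ones(len(uv))]
    return c["pose"][:3,3],d@c["pose"][:3,:3].T
def cast(c,uv,z):
    o,d=ray(c,uv); return o+d*((z-o[2])/d[:,2])[:,None]
def proj(c,P):
    q=(np.atleast_2d(P)-c["pose"][:3,3])@c["pose"][:3,:3]; f=210/np.tan(np.radians(c["vfov"]/2))
    return np.c_[c["cx"]-f*q[:,0]/q[:,2],c["cy"]+f*q[:,1]/q[:,2]]
def blob(c,seed,th=75,rad=60):
    m=(c["pixels"].max(2)>th).astype(np.uint8); k=np.zeros_like(m); cv2.circle(k,seed,rad,1,-1); m&=k
    n,l,s,ce=cv2.connectedComponentsWithStats(m)
    ys,xs=np.nonzero(m); i=np.argmin((xs-seed[0])**2+(ys-seed[1])**2); return l==l[ys[i],xs[i]]
def hull(m):
    cs,_=cv2.findContours(m.astype(np.uint8),cv2.RETR_EXTERNAL,cv2.CHAIN_APPROX_NONE)
    return max(cs,key=cv2.contourArea)[:,0]
def circ(P,R,free=False):
    x0=np.r_[P[:,:2].mean(0),R]
    g=lambda p:np.hypot(P[:,0]-p[0],P[:,1]-p[1])-(p[2] if free else R)
    r=least_squares(g,x0,loss="soft_l1",f_scale=1.5); return r.x,np.median(np.abs(g(r.x)))
E
python3 - <<'E'
from h import *
S=pickle.load(open("scene0.pkl","rb"));T=pickle.load(open("top0.pkl","rb"))
ob={"des":((366,125),(164,203),90,75),"lid":((192,295),(372,237),8,75),"plate":((305,187),(222,222),5,56),"can":((291,270),(307,160),24,32),
"bottle":((352,226),(245,166),50,16),"cru":((254,206),(302,225),34,21),"tin":((281,328),(342,132),16,39),"brown":((372,278),(262,129),24,32),"yellow":((342,306),(296,126),24,32)}
for n,(s,t,z,R) in ob.items():
    for c,p,nm in((S,s,"S"),(T,t,"T")):
        h=hull(blob(c,p)); P=cast(c,h,z); a,ra=circ(P,R); b,rb=circ(P,R,True)
        print(n,nm,len(h),h.min(0),h.max(0),a[:2].round(1),ra.round(1),b.round(1),rb.round(1))
a=cv2.resize(S["pixels"][100:330,140:440],None,fx=2,fy=2,interpolation=2)[:,:,::-1]
cv2.imwrite("pics/crop1.png",a)
E
```

```text
des S 633 [306  66] [425 185] [320.8 374.6] 44.2 [406.2 300.2 189. ] 22.4
des T 461 [104 143] [224 263] [469.9 265.6] 57.4 [514.9 280.2 151.5] 2.4
lid S 499 [133 235] [252 355] [ 547.1 -324.2] 40.4 [ 532.6 -288.5  125.2] 10.2
lid T 356 [312 177] [432 297] [ 401.5 -279.5] 90.6 [ 418.9 -272.6  164.1] 1.4
plate S 760 [246 127] [365 247] [356.9  82.8] 70.6 [446.6  89.6 162.7] 21.2
plate T 343 [162 162] [282 282] [472.2 137.1] 108.6 [468.7 139.9 163.6] 1.0
can S 376 [231 210] [351 330] [ 647.8 -107.1] 98.6 [ 615.  -101.9  135.7] 7.1
can T 363 [247 100] [367 220] [628.7 -70.9] 134.1 [634.4 -98.4 166.2] 1.3
bottle S 983 [292 170] [412 286] [697.1  86.7] 51.0 [598.   61.2 131.5] 17.8
bottle T 341 [185 106] [305 226] [615.5  74.5] 146.1 [614.8  71.8 161.6] 1.1
cru S 711 [194 148] [314 266] [367.5 -47.8] 69.9 [466.  -82.  139.9] 16.4
cru T 336 [242 165] [362 285] [451.  -77.8] 139.5 [453.5 -78.5 160.8] 0.7
tin S 494 [221 268] [341 387] [ 717.2 -182.9] 79.0 [ 708.2 -196.2  117.4] 2.7
tin T 339 [282  72] [402 192] [ 715.  -199.6] 131.0 [ 714.7 -199.4  169.9] 1.7
brown S 847 [312 219] [432 338] [712.9  70.4] 51.8 [747.6   2.3 117.2] 15.3
brown T 397 [202  69] [322 189] [715.6  82.9] 132.1 [724.7  23.8 167.3] 2.0
yellow S 422 [282 246] [402 366] [737.3 -36.8] 83.4 [746.6 -71.5 124.1] 5.1
yellow T 346 [236  66] [356 186] [725.5 -64.1] 135.5 [731.8 -70.2 168.4] 1.7
```

View pics/crop1.png

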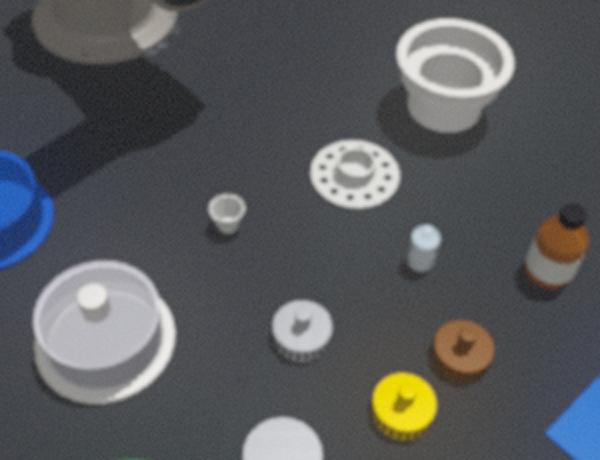

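The crop shows grey canister (301,328 in the crop), white lid, plate, bottle and crucible, so the choices hold. The mask threshold was too low, so I raise it.

```bash
python3 - <<'E'
from h import *
S=pickle.load(open("scene0.pkl","rb"));T=pickle.load(open("top0.pkl","rb"))
print(S["pixels"][300,140],T["pixels"][190,200])
ob={"des":((366,120),(164,204),90,75),"lid":((192,295),(372,235),8,75),"plate":((305,187),(222,222),5,56),"can":((285,270),(300,167),24,32),
"bottle":((352,226),(245,166),50,16),"cru":((254,206),(302,225),34,21),"tin":((281,328),(342,132),16,39)}
for n,(s,t,z,R) in ob.items():
    for c,p,nm in((S,s,"S"),(T,t,"T")):
      for th in (105,):
        h=hull(blob(c,p,th)); P=cast(c,h,z); a,ra=circ(P,R); b,rb=circ(P,R,True)
        print(n,nm,len(h),h.min(0),h.max(0),a[:2].round(1),ra.round(1),b.round(1),rb.round(1))
E
```

```text
[68 72 75] [74 76 82]
des S 166 [337 108] [397 165] [446.7 269. ] 11.5 [450.4 264.9  90.1] 10.4
des T 170 [133 200] [194 261] [440.5 279.9] 1.6 [440.5 279.9  76.6] 0.6
lid S 205 [156 235] [228 301] [ 487.5 -273. ] 5.9 [ 485.7 -274.    81.2] 2.6
lid T 159 [343 182] [400 237] [ 491.9 -273.6] 2.4 [ 492.3 -274.5   77.8] 1.2
plate S 115 [294 169] [340 204] [465.   98.4] 2.6 [464.8  98.5  58.7] 0.7
plate T 120 [215 201] [258 243] [465.1 100.6] 2.1 [465.2 100.7  58.1] 0.7
can S 83 [276 249] [306 278] [613.6 -99.5] 1.1 [613.6 -99.5  33.2] 0.5
can T 68 [295 155] [319 179] [612.8 -97.3] 1.4 [612.8 -97.1  33.5] 0.6
bottle S 58 [344 212] [360 235] [622.4  64.3] 9.4 [622.3  64.5  25.2] 5.3
bottle T 41 [237 159] [250 173] [613.2  76.1] 2.6 [613.   76.2  18.7] 0.9
cru S 52 [244 196] [262 215] [439.2 -79. ] 2.6 [439.5 -79.2  24. ] 2.0
cru T 48 [293 222] [310 239] [437.4 -75.7] 1.5 [437.3 -75.8  22.6] 0.7
tin S 114 [261 308] [301 347] [ 714.3 -200.2] 0.8 [ 714.3 -200.2   39.9] 0.5
tin T 80 [328 117] [356 145] [ 714.3 -198.7] 1.3 [ 714.4 -198.7   40.3] 0.6
```

```bash
python3 -m pendant '{"dp":[[0,0,0],[0,0,0]],"rotation":[[0,0,0.115],[0,0,0.2298]]}' 0.06
python3 - <<'E'
from h import *
print(get_obs()["tcp_rot"],get_obs()["tool_pos"])
S=pickle.load(open("scene0.pkl","rb"));T=pickle.load(open("top0.pkl","rb"))
for n,c,u in(("reagentbaseS",S,(415,246)),("bluebaseS",S,(135,215))): print(n,cast(c,u,0).round())
# bottle by two-view: mid-body centroid
for c,s in((S,(352,226)),(T,(245,166))):
    h=hull(blob(c,s,105)); M=cv2.moments(h); ce=np.array([M["m10"],M["m01"]])/M["m00"]
    print(ce, [cast(c,ce,z)[0,:2].round(1) for z in (25,32,45,55)])
E
```

```text
time: 0.35
tool_pos: [119.6, -511.0, 226.3]
tcp_rot: [-3.141, 0.0, -0.004]
contact_force: [0.3, -0.5, 0.1]
grip_width: 76.4
finger_force: 0.0
[-3.14068815e+00  1.15752178e-04 -3.74139619e-03] [ 119.57256962 -510.95361053  226.30766453]
reagentbaseS [[736. 167.   0.]]
bluebaseS [[ 277. -312.    0.]]
[351.63308913 222.53174603] [array([611.8,  78.6]), array([615.1,  74.3]), array([621.1,  66.3]), array([625.8,  60.1])]
[243.65544332 165.79910213] [array([618.3,  77.8]), array([616.8,  77.3]), array([614. ,  76.5]), array([611.9,  75.8])]
```

```bash
python3 -m pendant '{"dp":[[0.045,-0.037,0],[0.09,-0.075,0],[0.135,-0.112,0],[0.18,-0.15,0],[0.225,-0.188,0],[0.27,-0.226,0],[0.315,-0.263,0],[0.36,-0.3,0]],"rotation":[[0,0,0],[0,0,0],[0,0,0],[0,0,0],[0,0,0],[0,0,0],[0,0,0],[0,0,0]]}' 0.05
python3 -m pendant '{"dp":[[0.045,-0.038,0.01],[0.09,-0.076,0.04],[0.133,-0.112,0.08],[0.133,-0.112,0.11],[0.133,-0.112,0.11],[0.133,-0.112,0.11]],"rotation":[[0,0,0],[0,0,0],[0,0,0],[0,0,0],[0,0,0],[0,0,0]]}'
```

```text
time: 1.35
tool_pos: [480.8, -209.7, 226.5]
tcp_rot: [3.142, 0.0, 0.0]
contact_force: [0.3, -1.3, -0.0]
grip_width: 49.7
finger_force: 0.0
time: 2.1
tool_pos: [612.8, -99.9, 117.9]
tcp_rot: [3.141, -0.001, -0.001]
contact_force: [-0.8, -0.0, 0.5]
grip_width: 49.9
finger_force: 0.0
```

```bash
python3 -m pendant '{"dp":[[0,-0.001,0.04],[0,-0.001,0.075],[0,-0.001,0.088],[0,-0.001,0.088]],"rotation":[[0,0,0],[0,0,0],[0,0,0],[0,0,0]]}'
python3 -m pendant '{"dp":[[0,0,0],[0,0,0],[0,0,0],[0,0,0],[0,0,0]],"rotation":[[0,0,0],[0,0,0],[0,0,0],[0,0,0],[0,0,0]]}' 0.005
python3 -m pendant '{"dp":[[0,0,-0.02],[0,0,-0.05],[0,0,-0.09],[0,0,-0.13],[0,0,-0.17],[0,0,-0.17],[0,0,-0.17]],"rotation":[[0,0,0],[0,0,0],[0,0,0],[0,0,0],[0,0,0],[0,0,0],[0,0,0]]}'
python3 - <<'E'
from h import *
ims=[]
for n in("scene","top"):
    c=vision.capture(n);pickle.dump(c,open(f"{n}1.pkl","wb"))
    o=get_obs();u,v=proj(c,o["tool_pos"])[0];u=int(min(max(u,100),460));v=int(min(max(v,75),345))
    ims.append(cv2.resize(c["pixels"][v-75:v+75,u-100:u+100,::-1],None,fx=2,fy=2,interpolation=2))
cv2.imwrite("pics/c1.png",np.vstack(ims))
E
```

```text
time: 2.6
tool_pos: [612.9, -98.9, 29.7]
tcp_rot: [3.141, -0.001, -0.001]
contact_force: [0.0, -0.5, -0.2]
grip_width: 50.1
finger_force: 0.0
time: 3.22
tool_pos: [612.8, -98.2, 29.1]
tcp_rot: [3.141, -0.001, 0.0]
contact_force: [-1.1, 0.2, 3.8]
grip_width: 16.7
finger_force: 30.0
time: 4.1
tool_pos: [611.8, -98.0, 197.1]
tcp_rot: [-3.141, 0.002, 0.0]
contact_force: [-0.9, -0.1, -2.4]
grip_width: 16.9
finger_force: 30.0
```

View pics/c1.png

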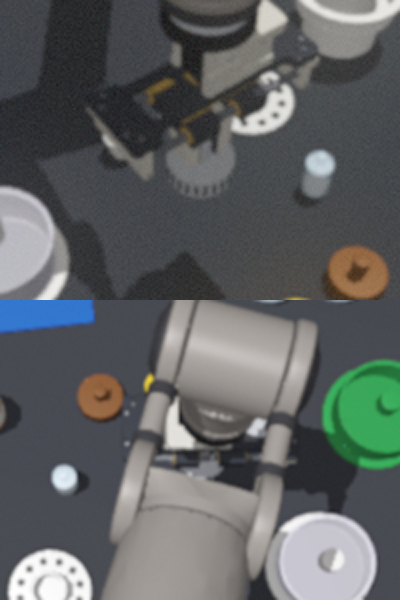

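```bash
python3 - <<'E'
from h import *
S=pickle.load(open("scene0.pkl","rb"));T=pickle.load(open("top0.pkl","rb"))
def fit(c,seed,z,R,x0,sel=None,th=105):
    P=cast(c,hull(blob(c,seed,th)),z)[:,:2]
    if sel is not None: P=P[(P-x0)@sel>0]
    for _ in range(5):
        g=lambda p:np.hypot(*(P-p[:2]).T)-p[2]
        r=least_squares(g,np.r_[x0,R],loss="soft_l1",f_scale=1.)
        x0=r.x[:2]
    return r.x.round(1),len(P),np.median(abs(r.fun)).round(2)
far=-S["pose"][:2,2];far/=np.hypot(*far)
for th in(105,130,150):
  print("desS",fit(S,(366,120),90,75,np.array([440.,280]),far,th),"desT",fit(T,(164,204),90,75,np.array([440.,280]),None,th),fit(T,(164,204),90,75,np.array([440.,280]),-T["pose"][:2,3]+[440,280],th))
  print("lidS",fit(S,(192,295),0,75,np.array([490.,-273]),-far,th),"lidT",fit(T,(372,235),8,75,np.array([490.,-273]),None,th))
  print("plS",fit(S,(305,187),5,56,np.array([465.,99]),None,th),"plT",fit(T,(222,222),5,56,np.array([465.,99]),None,th))
E
```

```text
desS (array([438.6, 279.2,  76.3]), 71, np.float64(0.95)) desT (array([440.5, 279.9,  76.6]), 170, np.float64(0.63)) (array([440.7, 280.2,  76.3]), 85, np.float64(0.56))
lidS (array([ 489.2, -273.1,   76.2]), 96, np.float64(0.47)) lidT (array([ 492.3, -274.5,   77.8]), 159, np.float64(1.15))
plS (array([464.8,  98.5,  58.7]), 115, np.float64(0.68)) plT (array([465.2, 100.7,  58.1]), 120, np.float64(0.65))
desS (array([439.7, 277.8,  75.5]), 69, np.float64(0.61)) desT (array([440.6, 279.8,  75.8]), 170, np.float64(0.6)) (array([440.5, 279.4,  76. ]), 85, np.float64(0.61))
lidS (array([ 489.7, -273.2,   74.5]), 94, np.float64(0.51)) lidT (array([ 492.1, -274.4,   76.7]), 157, np.float64(1.01))
plS (array([465. ,  98.1,  57.1]), 114, np.float64(0.73)) plT (array([465. , 100.4,  57.2]), 118, np.float64(0.6))
desS (array([439.9, 277.8,  74.8]), 69, np.float64(0.76)) desT (array([440.5, 279.6,  75.1]), 167, np.float64(0.52)) (array([440.5, 279.1,  75.4]), 84, np.float64(0.55))
lidS (array([ 495.1, -275. ,   58. ]), 148, np.float64(10.72)) lidT (array([ 492.1, -274.5,   76. ]), 155, np.float64(1.03))
plS (array([464.8,  98.2,  56.2]), 111, np.float64(0.5)) plT (array([465. , 100.5,  56.5]), 117, np.float64(0.54))
```

```bash
python3 -m pendant '{"dp":[[-0.015,-0.033,0],[-0.04,-0.087,0],[-0.068,-0.148,0],[-0.096,-0.209,0],[-0.123,-0.268,0],[-0.148,-0.323,0],[-0.166,-0.361,0],[-0.173,-0.377,0]],"rotation":[[0,0,0],[0,0,0],[0,0,0],[0,0,0],[0,0,0],[0,0,0],[0,0,0],[0,0,0]]}'
python3 -m pendant '{"dp":[[0,0,0],[0,0,0.03],[0,0,0.06]],"rotation":[[0,0,0],[0,0,0],[0,0,0]]}'
python3 - <<'E'
from h import *
ims=[]
for n in("scene","top"):
    c=vision.capture(n);pickle.dump(c,open(f"{n}2.pkl","wb"))
    u,v=366,130
    if n=="top":u,v=164,231
    ims.append(cv2.resize(c["pixels"][v-75:v+75,u-100:u+100,::-1],None,fx=2,fy=2,interpolation=2))
cv2.imwrite("pics/c2.png",np.vstack(ims))
E
```

```text
time: 5.2
tool_pos: [437.5, 280.8, 197.4]
tcp_rot: [3.141, 0.003, 0.003]
contact_force: [-0.3, -0.8, -1.7]
grip_width: 16.8
finger_force: 30.0
time: 5.58
tool_pos: [440.7, 277.1, 137.7]
tcp_rot: [3.141, -0.001, -0.002]
contact_force: [-0.7, -0.2, -1.7]
grip_width: 16.9
finger_force: 30.0
```

View pics/c2.png

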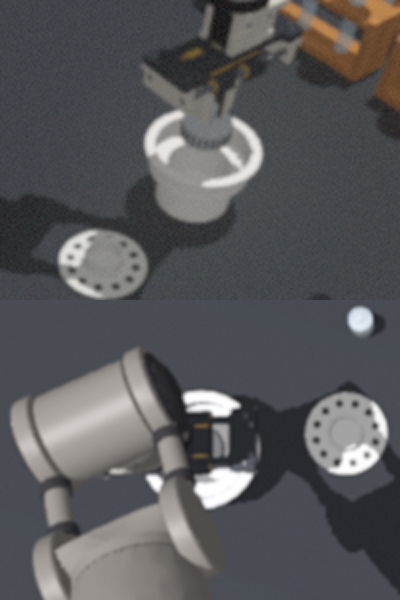

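The canister (crop 205,130) hangs over the desiccator opening, centred. I lower it and release.

```bash
python3 -m pendant '{"dp":[[0,0,0.02],[0,0,0.045],[0,0,0.07],[0,0,0.09],[0,0,0.1],[0,0,0.103],[0,0,0.103],[0,0,0.103]],"rotation":[[0,0,0],[0,0,0],[0,0,0],[0,0,0],[0,0,0],[0,0,0],[0,0,0],[0,0,0]]}'
python3 -m pendant '{"dp":[[0,0,0],[0,0,0],[0,0,0],[0,0,0]],"rotation":[[0,0,0],[0,0,0],[0,0,0],[0,0,0]]}' 0.032
python3 -m pendant '{"dp":[[0,0,-0.015],[0,0,-0.04],[0,0,-0.09],[0,0,-0.14],[0,0,-0.14]],"rotation":[[0,0,0],[0,0,0],[0,0,0],[0,0,0],[0,0,0]]}'
```

```text
time: 6.68
tool_pos: [440.1, 278.9, 36.4]
tcp_rot: [-3.141, -0.001, 0.0]
contact_force: [0.4, 0.6, -1.7]
grip_width: 17.1
finger_force: 30.0
time: 7.18
tool_pos: [439.6, 278.8, 35.7]
tcp_rot: [3.142, -0.0, 0.0]
contact_force: [0.9, -0.4, 0.0]
grip_width: 32.2
finger_force: 0.0
time: 7.8
tool_pos: [441.8, 279.8, 180.7]
tcp_rot: [-3.138, -0.009, 0.0]
contact_force: [0.7, 0.7, -0.5]
grip_width: 32.0
finger_force: 0.0
```

```bash
python3 -m pendant '{"dp":[[0.007,0.05,0],[0.014,0.1,0],[0.021,0.15,0],[0.025,0.1795,0.02],[0.025,0.1795,0.06],[0.025,0.1795,0.09],[0.025,0.1795,0.09]],"rotation":[[0,0,0],[0,0,0],[0,0,0],[0,0,0],[0,0,0],[0,0,0],[0,0,0]]}' 0.07
python3 -m pendant '{"dp":[[0,0,0.04],[0,0,0.065],[0,0,0.077],[0,0,0.077],[0,0,0.077]],"rotation":[[0,0,0],[0,0,0],[0,0,0],[0,0,0],[0,0,0]]}'
python3 -m pendant '{"dp":[[0,0,0],[0,0,0],[0,0,0],[0,0,0]],"rotation":[[0,0,0],[0,0,0],[0,0,0],[0,0,0]]}' 0.04
python3 -m pendant '{"dp":[[0,0,-0.015],[0,0,-0.05],[0,0,-0.1],[0,0,-0.15],[0,0,-0.15],[0,0,-0.15]],"rotation":[[0,0,0],[0,0,0],[0,0,0],[0,0,0],[0,0,0],[0,0,0]]}'
python3 - <<'E'
from h import *
ims=[]
for n in("scene","top"):
    c=vision.capture(n);pickle.dump(c,open(f"{n}3.pkl","wb"))
    u,v=(340,150) if n=="scene" else (200,231)
    ims.append(cv2.resize(c["pixels"][v-75:v+75,u-100:u+100,::-1],None,fx=2,fy=2,interpolation=2))
cv2.imwrite("pics/c3.png",np.vstack(ims))
E
```

```text
time: 8.68
tool_pos: [462.6, 99.0, 83.8]
tcp_rot: [3.141, 0.006, -0.0]
contact_force: [0.1, 0.1, 0.3]
grip_width: 70.0
finger_force: 0.0
time: 9.3
tool_pos: [465.5, 99.4, 9.8]
tcp_rot: [3.142, -0.002, 0.0]
contact_force: [0.2, 0.4, 0.1]
grip_width: 69.7
finger_force: 0.0
time: 9.8
tool_pos: [464.9, 99.3, 9.1]
tcp_rot: [-3.142, -0.001, -0.0]
contact_force: [-1.0, -0.0, 5.9]
grip_width: 49.3
finger_force: 30.0
time: 10.55
tool_pos: [463.9, 99.2, 158.3]
tcp_rot: [3.141, 0.001, 0.0]
contact_force: [0.8, -0.3, -1.3]
grip_width: 49.8
finger_force: 30.0
```

View pics/c3.png

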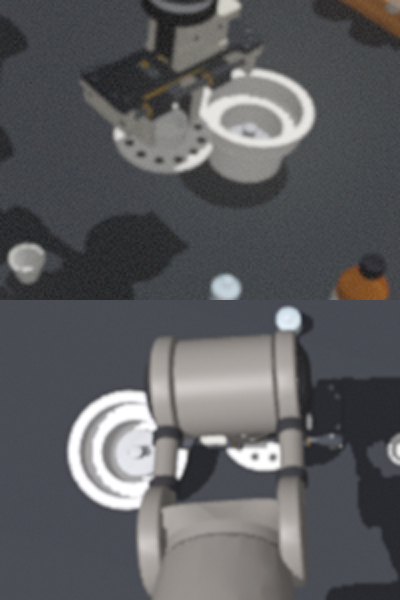

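The plate hangs level, and the canister shows inside the lower chamber. I carry the plate over.

```bash
python3 -m pendant '{"dp":[[-0.004,-0.03,0],[-0.011,-0.08,0],[-0.018,-0.13,0],[-0.023,-0.165,0],[-0.025,-0.1795,0],[-0.025,-0.1795,0],[-0.025,-0.1795,0.02],[-0.025,-0.1795,0.045]],"rotation":[[0,0,0],[0,0,0],[0,0,0],[0,0,0],[0,0,0],[0,0,0],[0,0,0],[0,0,0]]}'
python3 -m pendant '{"dp":[[0,0,0.005],[0,0,0.015],[0,0,0.025],[0,0,0.035],[0,0,0.042],[0,0,0.044],[0,0,0.044]],"rotation":[[0,0,0],[0,0,0],[0,0,0],[0,0,0],[0,0,0],[0,0,0],[0,0,0]]}'
```

```text
time: 11.65
tool_pos: [440.2, 277.4, 113.2]
tcp_rot: [3.141, -0.001, -0.001]
contact_force: [0.3, -0.3, -2.5]
grip_width: 49.7
finger_force: 30.0
time: 12.52
tool_pos: [439.7, 278.9, 69.7]
tcp_rot: [3.142, -0.0, 0.0]
contact_force: [0.5, 0.5, -0.3]
grip_width: 49.7
finger_force: 30.0
```

```bash
python3 -m pendant '{"dp":[[0,0,0],[0,0,0],[0,0,0],[0,0,0]],"rotation":[[0,0,0],[0,0,0],[0,0,0],[0,0,0]]}' 0.064
python3 -m pendant '{"dp":[[0,0,-0.015],[0,0,-0.05],[0,0,-0.1],[0,0.06,-0.12],[0.04,0.12,-0.12],[0.08,0.17,-0.12],[0.12,0.2,-0.12],[0.12,0.2,-0.12]],"rotation":[[0,0,0],[0,0,0],[0,0,0],[0,0,0],[0,0,0],[0,0,0],[0,0,0],[0,0,0]]}'
python3 - <<'E'
from h import *
ims=[]
for n in("scene","top"):
    c=vision.capture(n);pickle.dump(c,open(f"{n}4.pkl","wb"))
    u,v=(366,140) if n=="scene" else (164,231)
    ims.append(cv2.resize(c["pixels"][v-50:v+50,u-65:u+65,::-1],None,fx=3,fy=3,interpolation=2))
cv2.imwrite("pics/c4.png",np.vstack(ims))
E
```

```text
time: 13.02
tool_pos: [439.7, 278.8, 69.8]
tcp_rot: [-3.142, -0.0, 0.0]
contact_force: [0.6, -0.0, -0.7]
grip_width: 64.3
finger_force: 0.0
time: 14.02
tool_pos: [562.1, 75.6, 190.3]
tcp_rot: [3.141, -0.002, -0.005]
contact_force: [-0.8, 0.8, 0.1]
grip_width: 63.8
finger_force: 0.0
```

View pics/c4.png

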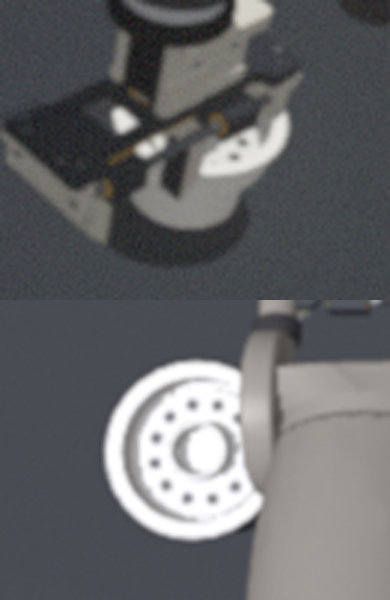

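The top view shows the plate flat in the desiccator, with its cup up at crop (205,450). Next is the bottle.

```bash
python3 -m pendant '{"dp":[[0.03,0.003,0],[0.0545,0.003,0.02],[0.0545,0.003,0.06],[0.0545,0.003,0.1],[0.0545,0.003,0.14],[0.0545,0.003,0.1627],[0.0545,0.003,0.1627],[0.0545,0.003,0.1627]],"rotation":[[0,0,0],[0,0,0],[0,0,0],[0,0,0],[0,0,0],[0,0,0],[0,0,0],[0,0,0]]}' 0.06
python3 -m pendant '{"dp":[[0,0,0],[0,0,0],[0,0,0],[0,0,0],[0,0,0]],"rotation":[[0,0,0],[0,0,0],[0,0,0],[0,0,0],[0,0,0]]}' 0.022
python3 -m pendant '{"dp":[[0,0,-0.01],[0,0,-0.04],[0,0,-0.08],[0,0,-0.12],[0,0,-0.15],[0,0,-0.15],[0,0,-0.15]],"rotation":[[0,0,0],[0,0,0],[0,0,0],[0,0,0],[0,0,0],[0,0,0],[0,0,0]]}'
python3 - <<'E'
from h import *
for n in("scene",):
    c=vision.capture(n);pickle.dump(c,open(f"{n}5.pkl","wb"))
    o=get_obs();u,v=proj(c,o["tool_pos"])[0].round().astype(int);print(u,v)
    u=max(u,65);cv2.imwrite("pics/c5.png",cv2.resize(c["pixels"][max(v-60,0):v+60,u-65:u+65,::-1],None,fx=4,fy=4,interpolation=2))
E
```

```text
time: 15.12
tool_pos: [614.6, 76.7, 28.6]
tcp_rot: [-3.142, -0.002, 0.001]
contact_force: [0.1, -1.1, 0.5]
grip_width: 60.2
finger_force: 0.0
time: 15.75
tool_pos: [614.3, 75.8, 27.3]
tcp_rot: [3.141, -0.0, -0.0]
contact_force: [-0.2, 0.0, 2.8]
grip_width: 31.5
finger_force: 30.0
time: 16.62
tool_pos: [613.4, 75.8, 175.9]
tcp_rot: [3.141, 0.002, -0.0]
contact_force: [-0.1, 0.6, -0.9]
grip_width: 30.9
finger_force: 30.0
362 180
```

View pics/c5.png

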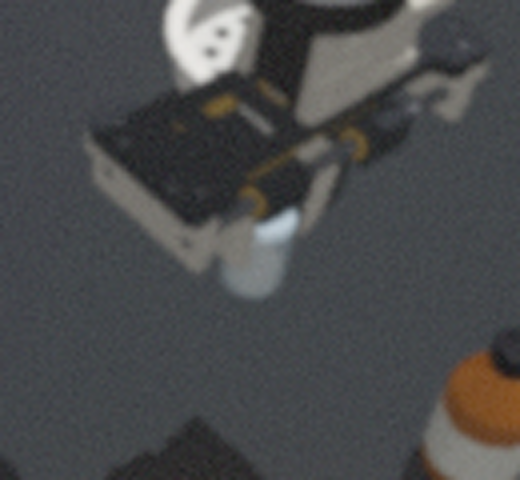

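```bash
python3 - <<'E'
from h import *
c=pickle.load(open("scene5.pkl","rb"))
o=np.array([614.3,75.8]);t=np.linspace(0,2*np.pi,181)
for dx in(-4,0,4):
    q=proj(c,np.c_[o[0]-0.9+dx+16*np.cos(t),o[1]+16*np.sin(t),0*t+148.6]);i=q[:,1].argmax();print(dx,q[i].round(1),q.min(0).round(1),q.max(0).round(1))
T=pickle.load(open("top4.pkl","rb"));g=cv2.cvtColor(T["pixels"],cv2.COLOR_RGB2GRAY)
# dark holes: blackhat
bh=cv2.morphologyEx(g,cv2.MORPH_BLACKHAT,np.ones((7,7)))
n,l,s,ce=cv2.connectedComponentsWithStats((bh>60).astype(np.uint8))
P=cast(T,ce[1:],65)[:,:2];r=np.hypot(*(P-[440,279]).T);k=(r<56)&(r>25)&(s[1:,4]<20);print(ce[1:][k].round(1).tolist(),r[k].round(1))
print(circ(P[k],r[k].mean(),True))
E
```

```text
-4 [359.3 192.9] [350.6 181.4] [366.  192.9]
0 [360.6 194.1] [351.9 182.5] [367.4 194.1]
4 [361.9 195.3] [353.2 183.7] [368.7 195.3]
[[163.0, 215.3], [171.0, 215.7], [155.0, 219.5], [177.8, 220.0], [151.0, 226.7], [150.1, 234.9], [154.0, 242.3], [177.0, 242.7], [161.0, 246.7], [169.3, 247.0]] [42.6 42.2 42.4 41.6 40.9 41.9 41.7 41.8 42.  42.2]
(array([440.11806487, 278.8805178 ,  41.96161316]), np.float64(0.22628853894316592))
```

Bottle and plate both sit on target (offsets within 1 mm). I place the bottle.

```bash
python3 -m pendant '{"dp":[[-0.012,-0.014,0],[-0.037,-0.043,0],[-0.067,-0.078,0],[-0.1,-0.116,0],[-0.13,-0.151,0],[-0.155,-0.18,0],[-0.169,-0.197,0],[-0.1745,-0.203,0]],"rotation":[[0,0,0],[0,0,0],[0,0,0],[0,0,0],[0,0,0],[0,0,0],[0,0,0],[0,0,0]]}'
python3 -m pendant '{"dp":[[0,0,0],[0,0,0.01],[0,0,0.025],[0,0,0.04],[0,0,0.055],[0,0,0.067],[0,0,0.077],[0,0,0.08]],"rotation":[[0,0,0],[0,0,0],[0,0,0],[0,0,0],[0,0,0],[0,0,0],[0,0,0],[0,0,0]]}'
python3 -m pendant '{"dp":[[0,0,0.002],[0,0,0.0045],[0,0,0.0045],[0,0,0.0045]],"rotation":[[0,0,0],[0,0,0],[0,0,0],[0,0,0]]}'
```

```text
time: 17.68
tool_pos: [437.6, 279.9, 176.4]
tcp_rot: [3.141, 0.001, 0.002]
contact_force: [-0.3, -0.6, -0.2]
grip_width: 31.8
finger_force: 30.0
time: 18.68
tool_pos: [439.4, 278.7, 96.3]
tcp_rot: [3.141, 0.001, 0.0]
contact_force: [0.9, 0.3, -0.9]
grip_width: 31.0
finger_force: 30.0
time: 19.18
tool_pos: [439.7, 278.8, 92.7]
tcp_rot: [-3.141, -0.0, -0.0]
contact_force: [-0.7, -0.2, -0.9]
grip_width: 31.3
finger_force: 30.0
```

```bash
python3 -m pendant '{"dp":[[0,0,0.0006],[0,0,0.0006]],"rotation":[[0,0,0],[0,0,0]]}'
python3 -m pendant '{"dp":[[0,0,0],[0,0,0],[0,0,0],[0,0,0]],"rotation":[[0,0,0],[0,0,0],[0,0,0],[0,0,0]]}' 0.05
python3 -m pendant '{"dp":[[0,0,-0.01],[0,0,-0.04],[0,0,-0.08],[0,0,-0.11],[0,0.06,-0.11],[0,0.12,-0.11],[0,0.18,-0.11],[0,0.24,-0.11]],"rotation":[[0,0,0],[0,0,0],[0,0,0],[0,0,0],[0,0,0],[0,0,0],[0,0,0],[0,0,0]]}'
python3 -m pendant '{"dp":[[0,0.06,0],[0,0.12,0],[0,0.18,0],[0.02,0.24,0],[0.04,0.3,0],[0.051,0.312,0],[0.051,0.312,0]],"rotation":[[0,0,0],[0,0,0],[0,0,0],[0,0,0],[0,0,0],[0,0,0],[0,0,0]]}'
python3 - <<'E'
from h import *
ims=[]
for n in("scene","top"):
    c=vision.capture(n);pickle.dump(c,open(f"{n}6.pkl","wb"))
    u,v=(366,140) if n=="scene" else (164,231)
    ims.append(cv2.resize(c["pixels"][v-50:v+50,u-65:u+65,::-1],None,fx=3,fy=3,interpolation=2))
cv2.imwrite("pics/c6.png",np.vstack(ims))
E
```

```text
time: 19.42
tool_pos: [439.8, 278.9, 92.3]
tcp_rot: [-3.141, -0.001, 0.0]
contact_force: [0.2, 0.2, 4.3]
grip_width: 31.3
finger_force: 30.0
time: 19.92
tool_pos: [439.6, 278.8, 91.8]
tcp_rot: [3.141, 0.0, -0.0]
contact_force: [-0.2, -0.4, -0.3]
grip_width: 49.8
finger_force: 0.0
time: 20.92
tool_pos: [439.6, 37.0, 202.8]
tcp_rot: [3.141, -0.002, 0.0]
contact_force: [0.7, 0.1, -0.4]
grip_width: 50.2
finger_force: 0.0
time: 21.8
tool_pos: [490.7, -274.2, 201.9]
tcp_rot: [3.142, -0.0, -0.001]
contact_force: [-0.4, 1.4, -0.0]
grip_width: 50.1
finger_force: 0.0
```

View pics/c6.png

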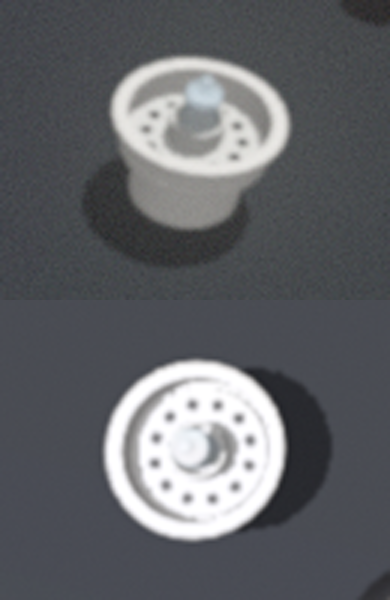

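The bottle stands upright in the cup (crop 205,90 scene and 195,450 top). Now I grasp the lid knob.

```bash
python3 -m pendant '{"dp":[[0,0,0.03],[0,0,0.07],[0,0,0.11],[0,0,0.13],[0,0,0.138],[0,0,0.138],[0,0,0.138]],"rotation":[[0,0,0],[0,0,0],[0,0,0],[0,0,0],[0,0,0],[0,0,0],[0,0,0]]}' 0.055
python3 -m pendant '{"dp":[[0,0,0],[0,0,0],[0,0,0],[0,0,0],[0,0,0]],"rotation":[[0,0,0],[0,0,0],[0,0,0],[0,0,0],[0,0,0]]}' 0.02
python3 -m pendant '{"dp":[[0,0,-0.01],[0,0,-0.03],[0,0,-0.07],[0,0,-0.11],[0,0,-0.15],[0,0,-0.18],[0,0,-0.18],[0,0,-0.18]],"rotation":[[0,0,0],[0,0,0],[0,0,0],[0,0,0],[0,0,0],[0,0,0],[0,0,0],[0,0,0]]}'
python3 - <<'E'
from h import *
S=pickle.load(open("scene6.pkl","rb"));T=pickle.load(open("top6.pkl","rb"))
far=-S["pose"][:2,2];far/=np.hypot(*far)
for th in(120,140,160):
  for c,s in((S,(366,118)),(T,(164,204))):
    P=cast(c,hull(blob(c,s,th)),90); 
    if c is S:P=P[(P[:,:2]-[440,279])@far>-20]
    print(th,circ(P,75,True))
c=vision.capture("scene");pickle.dump(c,open("scene7.pkl","wb"))
o=get_obs();u,v=proj(c,o["tool_pos"])[0].round().astype(int);print(u,v)
u=max(u,80);v=max(v,75);cv2.imwrite("pics/c7.png",cv2.resize(c["pixels"][v-75:v+75,u-80:u+80,::-1],None,fx=3,fy=3,interpolation=2))
E
```

```text
time: 22.78
tool_pos: [491.2, -273.4, 65.2]
tcp_rot: [3.14, -0.002, 0.0]
contact_force: [-0.1, -0.1, -0.8]
grip_width: 54.8
finger_force: 0.0
time: 23.4
tool_pos: [490.7, -273.4, 64.1]
tcp_rot: [3.141, -0.0, -0.0]
contact_force: [-0.4, 0.1, 2.0]
grip_width: 29.4
finger_force: 30.0
time: 24.4
tool_pos: [489.9, -272.7, 242.3]
tcp_rot: [-3.14, 0.002, -0.0]
contact_force: [-0.6, 0.3, -3.9]
grip_width: 29.4
finger_force: 30.0
120 (array([439.9626036 , 277.85385238,  76.11466424]), np.float64(0.6869000077823557))
120 (array([440.5772334 , 279.768558  ,  76.05748627]), np.float64(0.5865317984353169))
140 (array([439.85858678, 277.57741972,  75.15948576]), np.float64(0.737386994949361))
140 (array([440.50274544, 279.60283901,  75.49905374]), np.float64(0.5203531013311391))
160 (array([439.83923955, 277.39157442,  74.29187103]), np.float64(0.7794598407587614))
160 (array([440.58776901, 279.54692167,  74.88820011]), np.float64(0.5068930859822274))
172 198
```

View pics/c7.png

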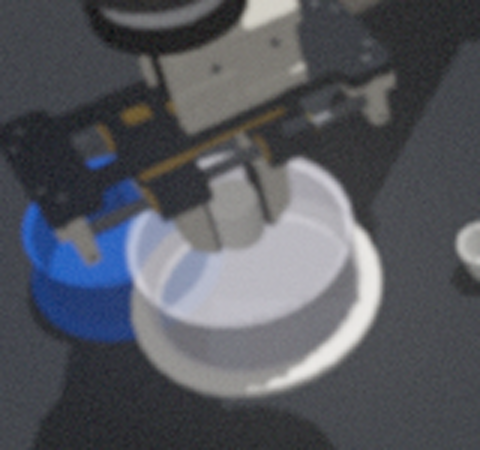

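```bash
python3 - <<'E'
from h import *
c=pickle.load(open("scene7.pkl","rb"))
far=-c["pose"][:2,2];far/=np.hypot(*far)
for th in(105,115,125):
  m=blob(c,(172,251),th,75); P=cast(c,hull(m),178.5); d=(P[:,:2]-[490,-273])
  k=(d@far<-15)&(np.hypot(*d.T)<84)&(np.hypot(*d.T)>66); print(th,k.sum(),circ(P[k],75),circ(P[k],75,True))
E
```

```text
105 91 (array([ 489.38895694, -273.22054603,   75.        ]), np.float64(0.527009861805098)) (array([ 488.69875935, -272.84412518,   75.65975288]), np.float64(0.5232550854598799))
115 90 (array([ 488.751323  , -272.91943105,   75.        ]), np.float64(0.3994223395179901)) (array([ 487.74196537, -272.3588903 ,   75.97954965]), np.float64(0.4214517633597765))
125 95 (array([ 488.13754359, -272.59298495,   75.        ]), np.float64(0.5135889759448844)) (array([ 487.92121382, -272.44067456,   75.22095753]), np.float64(0.5450211405490109))
```

```bash
python3 -m pendant '{"dp":[[0,-0.015,0],[0,-0.05,0],[0,-0.1,0],[0,-0.155,0],[0,-0.21,0],[-0.01,-0.265,0],[-0.02,-0.32,0],[-0.03,-0.375,0]],"rotation":[[0,0,0],[0,0,0],[0,0,0],[0,0,0],[0,0,0],[0,0,0],[0,0,0],[0,0,0]]}'
python3 -m pendant '{"dp":[[-0.01,-0.05,0],[-0.015,-0.095,0],[-0.018,-0.135,0],[-0.02,-0.16,0],[-0.0205,-0.173,0],[-0.0205,-0.177,0],[-0.0205,-0.177,0],[-0.0205,-0.177,0]],"rotation":[[0,0,0],[0,0,0],[0,0,0],[0,0,0],[0,0,0],[0,0,0],[0,0,0],[0,0,0]]}'
python3 -m pendant '{"dp":[[0,0,0.01],[0,0,0.03],[0,0,0.05],[0,0,0.067],[0,0,0.078],[0,0,0.083],[0,0,0.084],[0,0,0.084]],"rotation":[[0,0,0],[0,0,0],[0,0,0],[0,0,0],[0,0,0],[0,0,0],[0,0,0],[0,0,0]]}'
python3 - <<'E'
from h import *
c=vision.capture("scene");pickle.dump(c,open("scene8.pkl","wb"))
u,v=366,120;cv2.imwrite("pics/c8.png",cv2.resize(c["pixels"][v-65:v+65,u-80:u+80,::-1],None,fx=4,fy=4,interpolation=2))
E
```

```text
time: 25.45
tool_pos: [459.1, 104.2, 243.2]
tcp_rot: [-3.141, 0.001, 0.0]
contact_force: [1.2, -0.2, -2.9]
grip_width: 29.4
finger_force: 30.0
time: 26.45
tool_pos: [440.3, 278.0, 243.8]
tcp_rot: [3.141, 0.0, -0.001]
contact_force: [0.6, -0.4, -4.1]
grip_width: 29.2
finger_force: 30.0
time: 27.45
tool_pos: [440.4, 278.9, 160.3]
tcp_rot: [-3.141, -0.001, -0.0]
contact_force: [0.3, 0.1, -2.9]
grip_width: 29.5
finger_force: 30.0
```

View pics/c8.png

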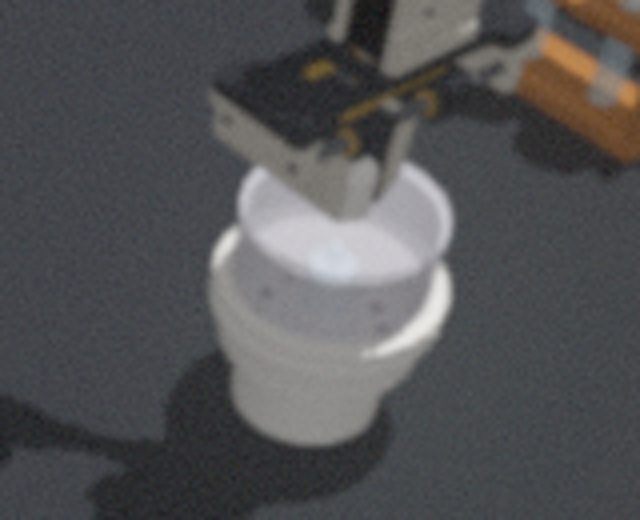

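The lid hovers about 6 mm over the flange, aligned, with the bottle visible inside. I lower it.

```bash
python3 -m pendant '{"dp":[[0,0,0.002],[0,0,0.004],[0,0,0.0055],[0,0,0.0055],[0,0,0.0055]],"rotation":[[0,0,0],[0,0,0],[0,0,0],[0,0,0],[0,0,0]]}'
```

```text
time: 28.12
tool_pos: [440.1, 278.8, 154.3]
tcp_rot: [3.141, 0.0, 0.0]
contact_force: [0.0, -0.4, -3.2]
grip_width: 29.3
finger_force: 30.0
```

```bash
python3 -m pendant '{"dp":[[0,0,0.0006],[0,0,0.0006],[0,0,0.0006]],"rotation":[[0,0,0],[0,0,0],[0,0,0]]}'
python3 -m pendant '{"dp":[[0,0,0],[0,0,0],[0,0,0],[0,0,0]],"rotation":[[0,0,0],[0,0,0],[0,0,0],[0,0,0]]}' 0.055
python3 -m pendant '{"dp":[[0,0,-0.01],[0,0,-0.04],[0,0,-0.08],[0,0.05,-0.1],[0,0.11,-0.1],[0,0.17,-0.1],[0,0.23,-0.1],[0,0.29,-0.1]],"rotation":[[0,0,0],[0,0,0],[0,0,0],[0,0,0],[0,0,0],[0,0,0],[0,0,0],[0,0,0]]}'
python3 -m pendant '{"dp":[[0,0.05,0],[0,0.1,0],[0,0.1,0]],"rotation":[[0,0,0],[0,0,0],[0,0,0]]}'
python3 - <<'E'
from h import *
ims=[]
for n in("scene","top"):
    c=vision.capture(n);pickle.dump(c,open(f"{n}9.pkl","wb"))
    u,v=(366,125) if n=="scene" else (164,231)
    ims.append(cv2.resize(c["pixels"][v-50:v+50,u-65:u+65,::-1],None,fx=3,fy=3,interpolation=2))
    for th in (120,140,160):
        P=cast(c,hull(blob(c,(366,158) if n=="scene" else (164,204),th)),98)
        if n=="scene":
            far=-c["pose"][:2,2];far/=np.hypot(*far);d=P[:,:2]-[440,279];P=P[np.hypot(*d.T)<81]
        print(n,th,circ(P,75),circ(P,75,True))
cv2.imwrite("pics/c9.png",np.vstack(ims))
E
```

```text
time: 28.5
tool_pos: [440.2, 278.8, 154.1]
tcp_rot: [-3.142, -0.0, -0.0]
contact_force: [-1.2, -1.0, 1.7]
grip_width: 28.9
finger_force: 30.0
time: 29.0
tool_pos: [440.2, 278.8, 153.8]
tcp_rot: [3.142, -0.0, 0.0]
contact_force: [-0.8, -0.4, 0.4]
grip_width: 54.8
finger_force: 0.0
time: 30.0
tool_pos: [440.0, -13.0, 254.8]
tcp_rot: [3.141, -0.002, 0.0]
contact_force: [0.9, 0.2, -0.1]
grip_width: 55.0
finger_force: 0.0
time: 30.38
tool_pos: [440.1, -114.1, 254.4]
tcp_rot: [3.141, -0.001, -0.005]
contact_force: [0.2, 1.0, 0.1]
grip_width: 54.7
finger_force: 0.0
scene 120 (array([441.38403345, 275.97158219,  75.        ]), np.float64(1.3401038629209268)) (array([441.42498944, 275.91916624,  76.24072002]), np.float64(0.8797615856062464))
scene 140 (array([441.96741867, 276.69841944,  75.        ]), np.float64(1.487635110843108)) (array([442.0943346 , 276.52306808,  74.73792591]), np.float64(1.394101276841063))
scene 160 (array([439.83112418, 273.33755307,  75.        ]), np.float64(2.7061836376517476)) (array([443.43554775, 274.5348828 ,  71.66660654]), np.float64(2.6938072572264247))
top 120 (array([441.44778502, 281.12425672,  75.        ]), np.float64(1.7780959623608936)) (array([441.40779039, 281.6599997 ,  76.97246358]), np.float64(0.9776301661166826))
top 140 (array([441.4579519, 281.4387854,  75.       ]), np.float64(1.2624016041135775)) (array([441.36965901, 281.90641921,  76.32877216]), np.float64(0.9965073436568588))
top 160 (array([441.14698544, 282.76465407,  75.        ]), np.float64(1.163521349826027)) (array([441.10899474, 282.840419  ,  75.2443245 ]), np.float64(1.1892421497696688))
```

View pics/c9.png

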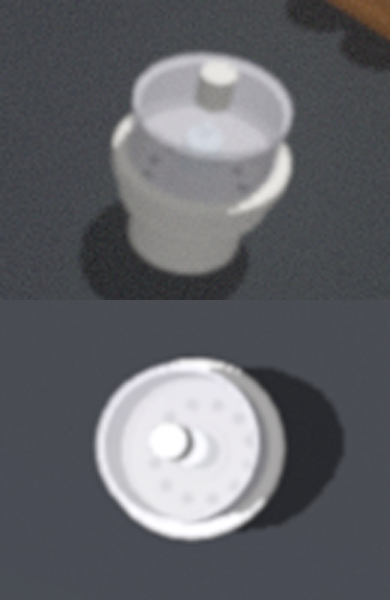

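```bash
python3 - <<'E'
from h import *
for n,box in(("scene",(355,400,85,118)),("top",(145,175,220,246))):
    c=pickle.load(open(f"{n}9.pkl","rb"));g=cv2.cvtColor(c["pixels"],cv2.COLOR_RGB2GRAY)
    u0,u1,v0,v1=box;s=g[v0:v1,u0:u1];print(n,np.percentile(s,[5,50,90,99]))
    t=[200,215] if n=="scene" else [235,245,250]
    for th in t:
        k,l,st,ce=cv2.connectedComponentsWithStats((s>th).astype(np.uint8))
        for i in range(1,k):
            if st[i,4]>20: print(th,st[i],cast(c,ce[i]+[u0,v0],181)[0,:2].round(1))
# before-lift reference of same lid's knob bias vs flange
    c=pickle.load(open(f"{n}0.pkl","rb"));g=cv2.cvtColor(c["pixels"],cv2.COLOR_RGB2GRAY)
    u,v=(187,250) if n=="scene" else (378,207)
    s=g[v-13:v+13,u-13:u+13]
    for th in t:
        k,l,st,ce=cv2.connectedComponentsWithStats((s>th).astype(np.uint8))
        for i in range(1,k):
            if st[i,4]>20: print("start",th,st[i],cast(c,ce[i]+[u-13,v-13],91)[0,:2].round(1))
E
```

```text
scene [ 73. 164. 202. 229.]
200 [13 10 12  8 78] [439.9 277.2]
200 [  0  27  25   6 113] [474.6 218.4]
215 [14 11 10  6 52] [440.2 276.5]
start 200 [  5   5  15  12 139] [ 491.8 -274.8]
start 215 [  6   6  13  10 110] [ 492.3 -274.6]
top [212.  234.  252.1 255. ]
235 [  2   2  14  12 118] [441.3 280.6]
235 [15  4  8 13 47] [432.7 255.6]
235 [20 19 10  7 26] [404.8 241.8]
245 [ 4  3 11 10 91] [441.1 279.5]
245 [17  6  5 10 23] [433. 255.]
250 [ 4  3 11 10 84] [441.  279.5]
start 235 [ 9  8  9  9 70] [ 491.6 -273.3]
```

The lid knob and the desiccator rim agree within 0.7 mm in each camera, and the lid lies flat with nothing else disturbed. I hand in.

```bash
python3 -c "
from plant import workorder
print(workorder.close_job())"
```

```text
the job is handed in; nothing more can be done
None
```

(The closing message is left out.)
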